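Flip the red stop down and register a batten for sawing

TASK

Set the pine batten up for sawing to length on the sawing board, only by pushing: flip the red stop down in front of the fence and leave the blue one folded back. The batten stands on its edge: tip it over flat onto the bed, then slide it until it lies snug along the fence with its left end against the lowered red stop. Do not pinch or lift anything, push gently, and leave the things lying around alone.

Things in the scene. Friction and masses are not known exactly. Their poses are not given: they have to be found in the camera images.
- sawing_board: Sawing board fixed to the bench: grey laminated bed (x -85 to 95 mm, y -170 to 170 mm), brown oak fence along its far side. Origin: on the bench, under the bed's middle; x points from the robot to the fence, y left along the fence, z up; turned up to 0.15 rad. Bed top z = 12 mm, fence front face x = 70 mm, fence 24 mm thick, top z = 52 mm. A dark saw kerf crosses it at y = -20 mm.
- carriage_red: Aluminium carriage of the red flip stop, fixed on the fence top; black knob on its left end (top 74 mm above the bench). Origin: on the stop's hinge pin, 68 mm above the bench, 8 mm behind the fence's front face; axes parallel to the board's, hinge along y. The red arm is 12 mm wide, centred at y = 0; its right side, which the batten's end meets when it is down, is at y = -6 mm.
- stop_red (a joint): Angle of the red arm (rad). 0: down on its end stop, bar level and pointing 50 mm to the robot, its 26 mm wide foot hanging before the fence to 6 mm above the bed. 2.5: folded back over the fence on the other end stop, as at the start (2.4 to 2.5). Free hinge: pushed from behind towards the robot the 60 g arm passes its balance at about 2.0 and falls down by itself.
- stop_red_elbow (a point): Outer corner of the red arm (where the bar turns into the foot), 50 mm from the hinge pin. Folded back it is the arm's rearmost point, about 41 mm behind the pin and 94 mm above the bench, and the place to push.
- carriage_blue: Carriage of the blue flip stop, the same as the red one, 60 to 80 mm to its left or right on the same fence (the two change places).
- stop_blue (a joint): Hinge angle of the blue stop arm (rad), as for the red one; it stays folded back (2.5).
- batten: Loose planed pale pine batten, 50 x 140 x 18 mm (own x, y, z), 50 to 110 g; origin its centre. It starts on its long edge on the bed, 50 mm high, 18 mm thick (own z level, own x down), within 0.1 rad of parallel to the fence, 75 to 115 mm in front of it, right of both stops. Flat, its centre is 21 mm above the bench. Pushed near its top edge it tips; pushed low it slides.
- tape_measure: Yellow tape measure, 36 x 83 x 63 mm, loose on the bench right of the board; bystander.
- wax_tin: Round yellow tin, 74 mm across, 34 mm high, loose on the bench behind the board; bystander.
- pencil_red: Red pencil, 162 mm long, 8 mm thick, lying loose on the bench behind the board; bystander. Origin at its left end; it runs to the right from there.
- offcut: Brown wooden offcut, 42 x 85 x 20 mm, loose on the bench right of the board; bystander.

How it is judged:
On the way, in this order (a step that is already met when the one before it is completed fails the run):
1. the red stop is down before the batten is set against it (value of joint stop_red below 0.08 rad), for 0.2 s.
2. the batten lies flat, along the fence and against the red stop (height (world z) of batten below 0.024 m and x of batten in the frame of sawing_board above 0.042 m and y of batten in the frame of carriage_red above -0.079 m), for 0.2 s.
At the end, for the whole second after the job is handed in: Red stop down (within 0.08 rad), blue stop still folded back; batten flat on the bed, parallel to the fence within 0.03 rad and against it within 3 mm, its left end against the red stop within 3 mm, at rest (all of step 2 and value of joint stop_red below 0.08 rad and value of joint stop_blue above 2.2 rad and angle between the z axis of batten and the z axis of sawing_board, either way round below 0.06 rad and angle between the y axis of batten and the y axis of sawing_board, either way round below 0.03 rad and y of batten in the frame of carriage_red below -0.073 m and linear speed of batten below 0.01 m/s); the robot touches nothing.
It fails at once if the batten is lifted (its centre more than 20 mm above where it stood) (height (world z) of batten above 0.057 m).
It fails at once if the batten or the red stop is gripped hard or rammed (over 60 N from the fingers) (contact force between the fingers and batten above 60 N or contact force between the fingers and carriage_red above 60 N).
It fails at once if the blue stop is swung off its folded rest (value of joint stop_blue below 2.1 rad).
It fails at once if the tape measure, tin, pencil or offcut is moved by more than 20 mm (distance of any of tape_measure, wax_tin, pencil_red, offcut from where it was at the start of the episode above 0.02 m).
It also fails if it takes over 61 s, if anything falls off the work surface, if the arm or the gripper's body presses on something with over 40 N, if the wrist force passes 120 N, or if a joint passes its speed limit or range.

ROBOT

A 6-joint arm with a two-finger parallel gripper is mounted at the origin on a cart in front of the work surface, level with it; the furniture and walls round the work are solid. World frame = base frame: x ahead of the robot, y to its left, z up, the work surface at z = 0. Lengths are in m, angles in rad, forces in N, time in s.
With the tool pointing down it reaches from about 0.325 to 0.9 m from the base axis. Payload 6.1 kg.
Tool frame: the origin (TCP) lies midway between the tips of the shut fingers; the grasp point (between the pads) lies 19 mm behind it; z points along the fingers, y is the line along which they close (so a half turn about z gives the same grasp; the last joint's range is limited). The gripper opens to 85 mm and grips with 20 to 120 N. Pads are 22 mm wide; open, the fingers measure 114 mm over their backs; the gripper's body (76 mm by 85 mm) begins 54 mm behind the grasp point. The pads swing forward as they close: fully open they stand 13 mm farther back than shut.
Start: joints at [-0.126, 0.22, 1.526, -0, 1.395, -0.126], TCP at [0.625, -0, 0.231] pointing down, gripper open.
Joint ranges: [-2.98, 2.98], [-0.91, 2.08], [0.09, 2.57], [-1.24, 4.39], [0.2, 2.65], [-2.68, 2.68]. Speed limits (rad/s): [2.57, 2.57, 3.01, 3.14, 3.14, 3.14].

INTERFACE

Orientations are given as [roll, pitch, yaw] about the fixed x, y, z axes, in that order (R = Rz(yaw) Ry(pitch) Rx(roll)).
In Python, from plant import movep, move_l, set_joints, gripper_to, hold, inverse_kinematics, observe, get_image, get_calibration, Unreachable, job_done gives the robot as it stands. Calls block until the motion is done:
- movep(position, orientation): joint-space move of the TCP to a pose.
- move_l(position, feed=0.15, rotation=None, max_force=None): straight line of the TCP; rotation=None keeps the orientation; feed is the mean speed in m/s. With max_force (N) it stops when the force on the tool has changed by that much, and returns True; else False.
- set_joints(angles): joint-space move.
- gripper_to(opening, f_grip=None): finger opening in m; f_grip is the grip in N (None keeps the last); returns when the fingers have stopped.
- hold(seconds).
- inverse_kinematics(position, orientation): joint angles nearest the present ones, or None.
- observe(): the state.
- get_image(name): name is "scene" or "side" or "wrist"; returns (picture, depth): 480x640x3 uint8, red, green, blue; 480x640 float32, m along the optical axis (not along the pixel's ray), 0 where there is no reading.
- get_calibration(name): a dict with "intrinsics" (3x3 intrinsics, pixels), "world_from_camera" (4x4, takes a point from camera to world coordinates). Camera axes: x right, y down, z forward; pixel columns grow to the right and rows downward; lengths in m; the calibration is good to about 2 mm. A picture is of the moment at which its call begins: read the wrist's pose just before it. get_calibration takes no time and is no camera call; for the wrist camera it gives the pose at the moment of the call.
A pose or a line that the arm cannot do raises Unreachable and nothing moves.
- job_done(): hands the job in; it is judged then, once.
The state is a dict: "time_s": time; "q": joint angles; "joint_velocities": joint speeds; "joint_torque": joint torques, N m; "eef_pos": TCP position; "tcp_rot": TCP orientation; "ft_force": force on the tool from outside, world axes, zero at the start; "torque": the same for the moment, N m; "opening": finger opening in m; "grasp_force": force on a finger pad.
Only numpy, scipy, OpenCV 4.12 (cv2) and the standard library are available. Lean on these libraries where they do the work, as an engineer would, in place of code of your own. Each camera call takes 0.05 s, during which the arm holds its last target. There are 200 camera calls.

## Working session

There is one attempt and no reset: what is moved stays moved. The work goes in short steps, each a Python script; the robot and the scene stay as the last script left them, time stands still between calls to the robot, and variables do not carry over. Pictures are saved under pics/ and viewed, at most 10 in all, crops included, and the job is handed in when it is done.

```bash
ls; mkdir -p pics
cat > h.py <<'E'
import numpy as np, cv2
from plant import *
def cloud(name):
    c=get_calibration(name); im,d=get_image(name)
    K=np.array(c["intrinsics"]);T=np.array(c["world_from_camera"])
    v,u=np.mgrid[:480,:640]
    p=np.stack([(u-K[0,2])/K[0,0]*d,(v-K[1,2])/K[1,1]*d,d,np.ones_like(d)],-1)@T.T
    p=p[...,:3].copy(); p[d<=0]=np.nan
    return im,p
def save(im,n): cv2.imwrite(n,im[...,::-1])
E
python3 - <<'E'
from h import *
for n in ["scene","side"]:
    im,p=cloud(n); save(im,f"pics/{n}0.png"); np.savez(f"{n}0.npz",im=im,p=p)
    print(n,np.array(get_calibration(n)["world_from_camera"]).round(3))
print(observe())
E
```

```text
pics
scene [[-0.611 -0.417  0.673 -0.217]
 [-0.792  0.302 -0.531  0.688]
 [ 0.018 -0.857 -0.515  0.669]
 [ 0.     0.     0.     1.   ]]
side [[-0.981 -0.114  0.158  0.408]
 [-0.195  0.594 -0.78   0.805]
 [-0.005 -0.796 -0.605  0.641]
 [ 0.     0.     0.     1.   ]]
{'time_s': 0.1, 'q': array([-1.26107629e-01,  2.21172084e-01,  1.52749544e+00,  5.37260566e-06,
        1.39467161e+00, -1.26112356e-01]), 'joint_velocities': array([ 0.00033356, -0.00101375, -0.0039307 ,  0.00113142,  0.00177256,
       -0.00206379]), 'joint_torque': array([ 6.93603797e-04, -4.98243856e+01, -3.90546799e+01, -2.32586735e-04,
        5.66593517e-03, -2.12633734e-05]), 'eef_pos': array([6.24464803e-01, 6.10373421e-05, 2.30293910e-01]), 'tcp_rot': array([-3.13986071e+00, -2.24915355e-04,  1.57079991e+00]), 'ft_force': array([-0.26029949, -0.07966353, -0.37708   ]), 'torque': array([-0.05243699, -0.00147152,  0.02664284]), 'grasp_force': 0.0, 'opening': 0.0854535070533679}
```

View pics/scene0.png

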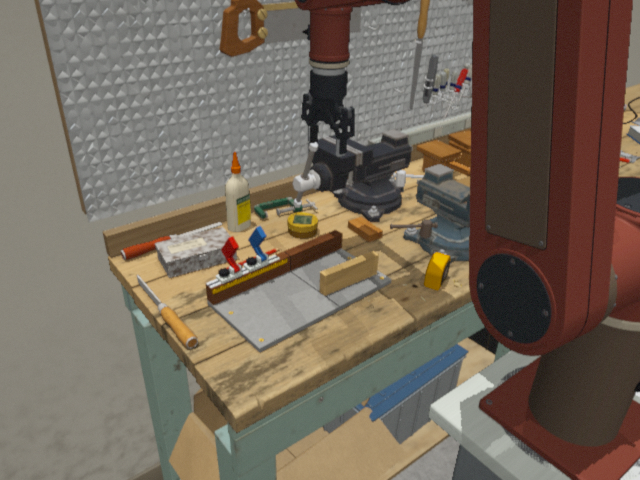

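View pics/side0.png

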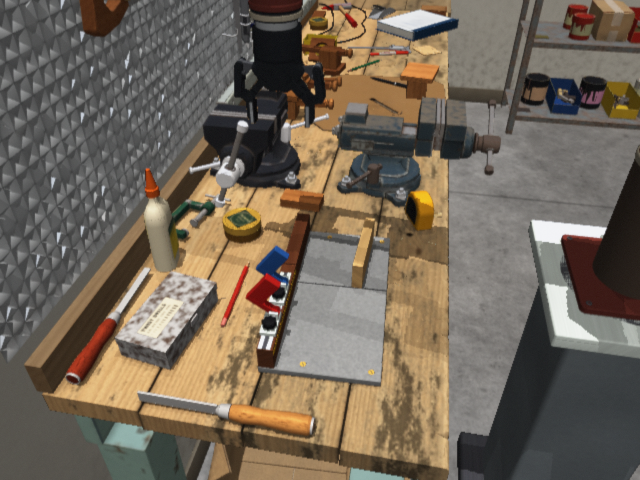

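The scene view shows the red stop at (232,252), the blue stop to its right at (258,243), and the batten on edge at (350,272). In the side view these are red (265,292), blue (272,263) and batten (362,255), with the pencil at (235,295) just behind the red stop. Next I'll get metric positions.

```bash
cat > m.py <<'E'
from h import *
for n in ["scene","side"]:
    f=np.load(f"{n}0.npz"); im,p=f["im"],f["p"]; hsv=cv2.cvtColor(im,cv2.COLOR_RGB2HSV); h,s,v=[hsv[...,i] for i in range(3)]
    x,y,z=[p[...,i] for i in range(3)]
    ws=(x>.3)&(x<.9)&(y>-.4)&(y<.5)&(z<.15)&(z>-.02)
    def show(name,m,k=3):
        m=m&ws
        nl,lab,st,_=cv2.connectedComponentsWithStats(m.astype(np.uint8))
        for i in np.argsort(-st[1:,4])[:k]+1:
            if st[i,4]<25: continue
            q=p[lab==i]; r=cv2.minAreaRect((q[:,:2]*1000).astype(np.float32))
            print(n,name,st[i,4],"px",st[i,:2]+st[i,2:4]//2,"med",np.median(q,0).round(4),"lo",np.percentile(q,2,0).round(3),"hi",np.percentile(q,98,0).round(3),"rect",np.round(r[0],1),np.round(r[1],1),round(r[2],1))
    show("red",((h<6)|(h>174))&(s>180)&(v>90))
    show("blue",(h>105)&(h<125)&(s>150)&(v>70),1)
    show("bed",(s<40)&(abs(z-.012)<.005),2)
    show("fencetop",(abs(z-.052)<.005)&(h<20)&(s>100)&(v<150),2)
    show("fenceany",(z>.02)&(z<.058)&(h<20)&(s>100)&(v<150),3)
    show("batten",(h>10)&(h<25)&(s>50)&(v>120)&(z>.022)&(z<.07),3)
    show("battentop",(h>10)&(h<25)&(s>50)&(v>120)&(z>.057)&(z<.067),2)
    show("yellow",(h>20)&(h<30)&(s>180)&(v>120),4)
E
python3 m.py
```

```text
scene red 275 px [230 254] med [0.5822 0.266  0.1065] lo [0.566 0.258 0.071] hi [0.606 0.268 0.136] rect [588.4 263.1] [46.8 11.2] 4.5
scene blue 140 px [257 241] med [0.5898 0.2025 0.1047] lo [0.57  0.196 0.078] hi [0.608 0.205 0.133] rect [590.1 200.2] [45.4 10. ] 4.8
scene bed 6780 px [299 300] med [0.4823 0.199  0.0139] lo [ 0.414 -0.001  0.009] hi [0.57  0.316 0.016] rect [502.2 148.6] [178.1 342. ] 2.2
scene bed 205 px [369 210] med [ 0.6612 -0.1741  0.0131] lo [ 0.638 -0.277  0.007] hi [ 0.768 -0.164  0.017] rect [ 683.8 -194.5] [159.9  97.1] 44.8
scene fencetop 586 px [299 250] med [0.5821 0.0777 0.0535] lo [ 0.57  -0.013  0.048] hi [0.598 0.191 0.056] rect [583.7 100.2] [ 27.4 235.3] 3.2
scene fencetop 469 px [164 221] med [0.8636 0.2831 0.0519] lo [0.86  0.129 0.047] hi [0.869 0.414 0.057] rect [865.4 269.8] [292.9  20. ] 88.0
scene fenceany 1868 px [274 266] med [0.5748 0.1216 0.0376] lo [ 0.564 -0.011  0.021] hi [0.596 0.322 0.055] rect [581.5 152.3] [ 29.  342.3] 2.5
scene fenceany 1803 px [165 226] med [0.8635 0.2881 0.0392] lo [0.847 0.13  0.021] hi [0.869 0.414 0.057]
[... 3192 characters left out ...]
] med [0.536  0.4039 0.024 ] lo [0.496 0.395 0.022] hi [0.599 0.412 0.027] rect [548.6 403.4] [110.   19.6] 0.3
side batten 657 px [183 168] med [ 0.8765 -0.1182  0.0573] lo [ 0.865 -0.249  0.055] hi [ 0.889 -0.011  0.06 ] rect [ 877.2 -135.5] [ 27.2 265.3] 0.1
side battentop 1929 px [ 85 291] med [0.8769 0.2922 0.0582] lo [0.865 0.084 0.057] hi [0.889 0.411 0.06 ] rect [876.3 234.9] [361.7  26.7] 89.8
side battentop 457 px [363 243] med [0.4687 0.0719 0.0604] lo [ 0.459 -0.01   0.058] hi [0.478 0.127 0.062] rect [468.   57.8] [141.2  17.9] 87.8
side yellow 142 px [423 198] med [ 0.3702 -0.1034  0.0593] lo [ 0.357 -0.12   0.055] hi [ 0.386 -0.09   0.062] rect [ 371.2 -104.5] [28.  36.6] 19.2
```

Board: origin is about (0.502, 0.149), yaw about 0.0445. Red stop is at y_b≈0.110 and blue at y_b≈0.047, so 62 mm apart, which fits the given 60–80 mm. Batten centre is (0.467, 0.058), with yaw about −2° in the world frame. The sizes match those given, so I'll flip the red stop now.

```bash
cat >> h.py <<'E'
YAW=.0445; O=np.array([.502,.149]); YR=.1096
def W(xb,yb,z):
    c,s=np.cos(YAW),np.sin(YAW); return [O[0]+c*xb-s*yb, O[1]+s*xb+c*yb, z]
def B(p):
    c,s=np.cos(YAW),np.sin(YAW); d=np.asarray(p)[...,:2]-O
    return np.stack([c*d[...,0]+s*d[...,1],-s*d[...,0]+c*d[...,1]],-1)
def F(yaw): return [np.pi,0,yaw]
E
python3 - <<'E'
from h import *
gripper_to(0.0)
movep(W(.150,YR,.20),F(np.pi/2+YAW))
move_l(W(.150,YR,.087),feed=.12)
print(observe()["ft_force"],observe()["time_s"])
print(move_l(W(.102,YR,.087),feed=.05,max_force=20), observe()["eef_pos"],observe()["ft_force"])
move_l(W(.130,YR,.16),feed=.15)
hold(.3)
print(observe()["time_s"])
im,p=cloud("side"); save(im[150:400,150:450],"pics/s1.png")
im,p=cloud("scene"); hsv=cv2.cvtColor(im,cv2.COLOR_RGB2HSV)
for n,m in (("red",(hsv[...,0]<6)|(hsv[...,0]>174)),("blue",(hsv[...,0]>105)&(hsv[...,0]<125))):
    m=m&(hsv[...,1]>170)&(hsv[...,2]>70)
    q=p[m]; b=B(q); k=(abs(b[:,0]-.07)<.07)&(b[:,1]>0)&(b[:,1]<.16)&(q[:,2]>.014)&(q[:,2]<.16)
    print(n,k.sum(),np.percentile(b[k],[2,50,98],axis=0).round(4).tolist(),np.percentile(q[k,2],[2,50,98]))
E
```

```text
[-0.08669897  0.37196417 -0.09048566] 3.0
True [0.62713463 0.26466599 0.09205966] [2.84651035 0.84892407 2.22951314]
4.5167
red 286 [[0.0694, 0.1056], [0.0853, 0.1132], [0.1097, 0.1157]] [0.0706247  0.10493206 0.13679144]
blue 158 [[0.0697, 0.0426], [0.0851, 0.0493], [0.1079, 0.0518]] [0.07268089 0.10776967 0.13399786]
```

View pics/s1.png

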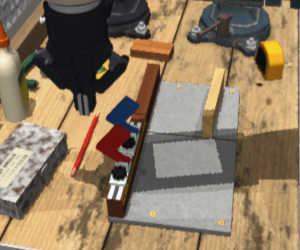

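The crop shows red (118,140) and blue (122,112) both still folded, with the gripper shut behind them. The force limit stopped the push at first contact. I'll retry slightly higher in small logged steps.

Run:
```python
from h import *
move_l(W(.150,YR,.16),feed=.15)
move_l(W(.150,YR,.094),feed=.1); hold(.3)
o=observe();print(o["eef_pos"],B(o["eef_pos"]),o["ft_force"])
for x in np.arange(.140,.1,-.005):
    r=move_l(W(x,YR,.094),feed=.03,max_force=25); o=observe()
    print(round(x,3),r,B(o["eef_pos"]).round(4),o["eef_pos"][2].round(4),o["ft_force"].round(1),o["time_s"])
    if r: break
```

```text
[0.64739961 0.26530259 0.09479835] [0.15042943 0.10971931] [-0.18830778  0.06726759  0.40738119]
0.14 False [0.1398 0.1097] 0.094 [-0.1  0.3 -0.7] 6.4917
0.135 False [0.1348 0.1096] 0.094 [ 1.  -0.2  0.3] 6.8083
0.13 False [0.1298 0.1096] 0.094 [0.5 0.6 0.1] 7.125
0.125 False [0.1269 0.1096] 0.0957 [ 5.9 -1.   4.1] 7.4417
0.12 False [0.1247 0.1096] 0.0979 [ 9.3 -1.6  8.1] 7.7583
0.115 False [0.1224 0.1097] 0.1002 [13.8 -2.4 12.3] 8.075
0.11 False [0.1199 0.1097] 0.1025 [16.3 -2.4 16.4] 8.3917
0.105 False [0.1172 0.1098] 0.1047 [19.1 -2.6 21.6] 8.7083
0.1 False [0.1142 0.1099] 0.1069 [20.2 -4.4 27.2] 9.025
```

The tip met the foot's outer slope above the elbow, giving forces at 45° that run through the pin. I'll go lower, below the elbow, and push forward while rising.

Run:
```python
from h import *
move_l(W(.150,YR,.11),feed=.1)
move_l(W(.150,YR,.073),feed=.1); hold(.2)
for x,z in [(.140,.073),(.135,.073),(.130,.073),(.125,.075),(.120,.078),(.115,.081),(.110,.084),(.105,.087),(.100,.088)]:
    r=move_l(W(x,YR,z),feed=.03,max_force=20); o=observe()
    print(x,r,B(o["eef_pos"]).round(4),o["eef_pos"][2].round(4),o["ft_force"].round(1),o["time_s"])
    if r: break
move_l(W(.135,YR,.15),feed=.2) if not r else move_l(W(.150,YR,.09),feed=.1)
im,p=cloud("side"); save(im[150:400,150:450],"pics/s2.png")
```

```text
0.14 False [0.1398 0.1096] 0.0731 [ 0.2 -1.2  0.1] 10.9
0.135 False [0.1355 0.1096] 0.0736 [ 1.7 -0.4  1.5] 11.2167
0.13 False [0.1337 0.1096] 0.076 [ 7.8 -0.1  5.1] 11.5333
0.125 False [0.1306 0.1097] 0.0798 [10.2 -1.7  8.5] 11.8667
0.12 False [0.1192 0.1096] 0.0777 [ 0.   0.6 -0. ] 12.2083
0.115 False [0.1144 0.1097] 0.0805 [1.  0.1 0.2] 12.55
0.11 False [0.1099 0.1097] 0.0842 [ 0.1 -0.3  0.3] 12.8917
0.105 False [0.105  0.1096] 0.0872 [ 0.3 -0.3 -0.6] 13.2333
0.1 False [0.0998 0.1097] 0.088 [-0.3 -0.4  0.7] 13.55
```

View pics/s2.png

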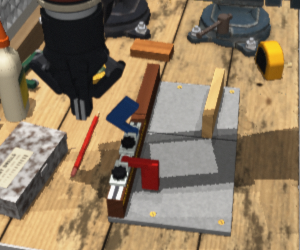

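Red arm (145,172) is now down in front of the fence, blue (122,112) is still folded, and the batten is untouched. Next I'll tip the batten with two open fingers squared to it.

Run:
```python
from h import *
c=np.array([.467,.058]); a=-.035; n=np.array([np.cos(a),np.sin(a)])
P=lambda d,z: [*(c+n*d),z]   # d along the batten's normal towards the fence
move_l(W(.1,YR,.2),feed=.25)
movep(P(-.05,.16),F(a)); gripper_to(.06)
print(observe()["q"].round(2),observe()["time_s"])
move_l(P(-.05,.044),feed=.15); hold(.15)
for d in np.arange(-.03,.02,.005):
    r=move_l(P(d,.044),feed=.04,max_force=8); o=observe()
    print(round(d,3),r,((o["eef_pos"][:2]-c)@n).round(4),o["ft_force"].round(1),o["time_s"])
    if r: break
move_l(P(-.045,.044),feed=.12); move_l(P(-.06,.11),feed=.15)
im,p=cloud("side"); save(im[150:400,150:450],"pics/s3.png"); np.savez("side3.npz",im=im,p=p)
```

```text
[-0.05 -0.22  2.11 -0.    1.26  1.56] 16.2917
-0.03 False -0.0302 [-0.1 -0.9  0.2] 18.0167
-0.025 False -0.0247 [ 0.1  0.5 -0.1] 18.2917
-0.02 False -0.0197 [-0.3 -0.3  0.2] 18.5667
-0.015 False -0.0147 [0.5 0.1 0.8] 18.8417
-0.01 False -0.0096 [-0.1  0.3  0.3] 19.1167
-0.005 False -0.0047 [ 0.1 -0.6 -0.2] 19.3917
0.0 False 0.0003 [-0.3  0.1 -1.2] 19.6667
0.005 False 0.0053 [ 0.4  0.8 -0.1] 19.9417
0.01 False 0.0103 [0.3 0.6 0.7] 20.2167
0.015 False 0.0153 [-0.4 -0.4  0.7] 20.4917
```

View pics/s3.png

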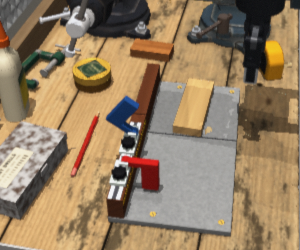

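The batten at (192,107) is now flat on the bed, both stops are as wanted, and the bystanders haven't moved. Next I'll measure the batten and the red arm again.

```bash
cat > mb.py <<'E'
from h import *
def measure(f=None,verbose=True):
    out=[]
    for n in ["side","scene"]:
        im,p=cloud(n); hsv=cv2.cvtColor(im,cv2.COLOR_RGB2HSV); h,s,v=[hsv[...,i] for i in range(3)]
        z=p[...,2]; b=B(p); bx,by=b[...,0],b[...,1]
        def rect(name,m):
            nl,lab,st,_=cv2.connectedComponentsWithStats(m.astype(np.uint8))
            if nl<2: return
            k=1+np.argmax(st[1:,4]); q=b[lab==k]; r=cv2.minAreaRect((q*1000).astype(np.float32))
            print(n,name,st[k,4],"z",np.median(z[lab==k]).round(4),"rect",np.round(r[0],1),np.round(r[1],1),round(r[2],1),"lo",np.percentile(q,1,0).round(4),"hi",np.percentile(q,99,0).round(4))
        ar=(abs(bx)<.13)&(abs(by)<.18)
        rect("batten",ar&(bx<.0685)&(abs(z-.030)<.005)&(h>8)&(h<26)&(s>50)&(v>110))
        rect("red",ar&((h<6)|(h>174))&(s>170)&(z>.016)&(z<.15))
        rect("blue",ar&(h>105)&(h<125)&(s>150)&(z>.06)&(z<.15))
        rect("fence",ar&(abs(z-.05)<.006)&(bx>.05)&(h<20)&(s>100)&(v<150))
E
python3 - <<'E'
from mb import *
measure(); print(observe()["time_s"])
E
```

```text
side batten 1402 z 0.0283 rect [ -3.8 -91.8] [143.   50.5] 85.5 lo [-0.0309 -0.1599] hi [ 0.0235 -0.0217]
side red 646 z 0.0614 rect [51.1 88.4] [60.1 54.6] 77.2 lo [0.0291 0.0814] hi [0.081  0.1161]
side blue 570 z 0.1087 rect [94.1 46.8] [48.8 13.5] 2.7 lo [0.0719 0.0401] hi [0.116  0.0522]
side fence 839 z 0.0503 rect [ 82.8 -45.7] [ 24.9 251.1] 0.2 lo [ 0.0707 -0.1676] hi [0.0946 0.0684]
scene batten 972 z 0.0316 rect [ -4.8 -92.2] [143.1  56. ] 86.4 lo [-0.0345 -0.1585] hi [ 0.023  -0.0215]
scene red 336 z 0.0589 rect [ 55.5 108.8] [14.1 60.4] 89.7 lo [0.0262 0.1035] hi [0.0803 0.1158]
scene blue 150 z 0.1051 rect [88.2 47.6] [45. 11.] 8.3 lo [0.0682 0.0426] hi [0.1087 0.0519]
scene fence 612 z 0.0529 rect [ 80.9 -58.3] [224.8  28.1] 89.8 lo [ 0.0677 -0.1675] hi [0.0921 0.0414]
21.8917
```

Run:
```python
from mb import *
f=np.load("side3.npz"); p=f["p"]; h=cv2.cvtColor(f["im"],cv2.COLOR_RGB2HSV); m=(h[...,0]<20)&(h[...,1]>150)&(abs(p[...,2]-.018)<.006)
b=B(p); m&=(b[...,1]<-.175)&(b[...,1]>-.4)&(b[...,0]>0)&(b[...,0]<.25); n,l,st,_=cv2.connectedComponentsWithStats(m.astype(np.uint8)); k=1+np.argmax(st[1:,4])
print("offcut",st[k,4],np.percentile(b[l==k],[1,99],axis=0))
y=-.091
movep(W(-.072,y,.11),F(YAW)); move_l(W(-.072,y,.014),feed=.12); hold(.1)
print(observe()["ft_force"],observe()["opening"])
r=move_l(W(-.030,y,.014),feed=.04,max_force=8); print(r,B(observe()["eef_pos"]))
r=move_l(W(.014,y,.014),feed=.04,max_force=6); o=observe(); print(r,B(o["eef_pos"]),o["ft_force"],o["time_s"])
move_l(W(-.03,y,.014),feed=.12); move_l(W(-.03,y,.13),feed=.2)
measure()
```

```text
offcut 537 [[ 0.06251573 -0.30046716]
 [ 0.14644258 -0.2519212 ]]
[ 0.9556278   1.67873109 -0.37395322] 0.0602005169331302
False [-0.03002038 -0.09096168]
True [ 0.00946939 -0.09103563] [ 0.32596637 -0.08645162  0.26990171] 25.325
side batten 1319 z 0.0283 rect [ 44.8 -89.7] [143.2  47.3] 90.0 lo [ 0.0216 -0.1582] hi [ 0.068  -0.0198]
side red 643 z 0.0618 rect [50.9 84.5] [66.8 54.6] 78.6 lo [0.0298 0.0809] hi [0.081  0.1159]
side blue 581 z 0.1086 rect [93.7 47.1] [48.8 13.7] 8.4 lo [0.0711 0.0398] hi [0.1166 0.0518]
side fence 850 z 0.0503 rect [ 82.7 -46.7] [ 24.8 253.9] 0.3 lo [ 0.0706 -0.168 ] hi [0.0946 0.0656]
scene batten 928 z 0.0317 rect [ 42.8 -90.4] [ 50.6 145.4] 0.3 lo [ 0.0185 -0.1585] hi [ 0.0676 -0.0198]
scene red 334 z 0.0596 rect [ 53.6 109.9] [57.8 13.2] 0.2 lo [0.0259 0.1036] hi [0.0788 0.1161]
scene blue 157 z 0.1049 rect [90.1 48.3] [42.8 10.2] 6.8 lo [0.0694 0.0425] hi [0.1099 0.052 ]
scene fence 567 z 0.0532 rect [ 79.7 -47.1] [ 27.2 212.3] 1.0 lo [ 0.0674 -0.1502] hi [0.0919 0.0448]
```

The batten lies snug and parallel at the fence. Next I'll slide it left to the stop, then press it to the fence once more.

Run:
```python
from mb import *
x=.046
movep(W(x,-.20,.12),F(YAW)); gripper_to(0); move_l(W(x,-.20,.021),feed=.12); hold(.1)
print(observe()["ft_force"],B(observe()["eef_pos"]))
r=move_l(W(x,-.075,.021),feed=.05,max_force=8); print(r,B(observe()["eef_pos"]),observe()["ft_force"])
if not r:
    r=move_l(W(x,-.040,.021),feed=.025,max_force=5); o=observe(); print(r,B(o["eef_pos"]),o["ft_force"],o["time_s"])
move_l(W(x,-.09,.021),feed=.12); move_l(W(x-.03,-.09,.13),feed=.2)
measure(); print(observe()["time_s"])
im,p=get_image("side"); save(im[150:400,150:450],"pics/s4.png")
```

```text
[ 0.77083494 -0.40378716  0.27776568] [ 0.04695041 -0.20026176]
False [ 0.04597564 -0.0750819 ] [-0.38178729 -1.11015016  1.17250343]
True [ 0.04580961 -0.05042672] [-0.07120383 -3.33548841  3.44565784] 32.5167
side batten 1322 z 0.0286 rect [44.5 32.2] [141.9  47.9] 90.0 lo [ 0.0211 -0.0361] hi [0.068  0.0988]
side red 641 z 0.0606 rect [51.6 92.7] [53.1 55.3] 74.6 lo [0.029  0.1022] hi [0.0809 0.116 ]
side blue 583 z 0.1089 rect [94.4 46.3] [49.  13.9] 3.0 lo [0.0715 0.04  ] hi [0.1166 0.0519]
side fence 851 z 0.0502 rect [ 82.5 -45.6] [ 24.7 249.8] 0.2 lo [ 0.0706 -0.1678] hi [0.0943 0.0684]
scene batten 1004 z 0.0318 rect [42.8 33.4] [ 51.6 140.5] 0.5 lo [ 0.0182 -0.0349] hi [0.0674 0.1013]
scene red 331 z 0.059 rect [ 54.8 109. ] [14.1 60.3] 89.9 lo [0.0256 0.1041] hi [0.0799 0.1159]
scene blue 165 z 0.1061 rect [90.  46.8] [46.9 11.6] 1.2 lo [0.0691 0.0412] hi [0.111  0.0519]
scene fence 624 z 0.0532 rect [ 80.1 -58.8] [ 26.9 225.7] 0.4 lo [ 0.0678 -0.1661] hi [0.0923 0.0378]
33.8167
```

View pics/s4.png

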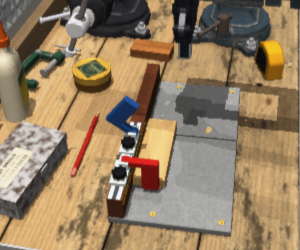

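The batten at (158,150) is flat, along the fence, with its end at the red foot (145,172). Red is down and blue is folded. I'll nudge it gently once toward the fence and once toward the stop, then check and hand in.

Run:
```python
from mb import *
y=.028
movep(W(-.03,y,.12),F(YAW)); gripper_to(.06); move_l(W(-.03,y,.014),feed=.12); hold(.1)
r=move_l(W(.014,y,.014),feed=.03,max_force=5); o=observe(); print(r,B(o["eef_pos"]),o["ft_force"])
move_l(W(-.03,y,.014),feed=.12); move_l(W(-.03,y,.12),feed=.2)
x=.046
movep(W(x,-.085,.12),F(YAW)); gripper_to(0); move_l(W(x,-.085,.021),feed=.12); hold(.1)
r=move_l(W(x,-.042,.021),feed=.025,max_force=6); o=observe(); print(r,B(o["eef_pos"]),o["ft_force"],o["time_s"])
move_l(W(x,-.09,.021),feed=.12); move_l(W(x-.03,-.09,.15),feed=.2)
measure(); print(observe()["time_s"])
```

```text
True [0.00936445 0.02786906] [-0.57952598  0.49763023 -0.76945183]
True [ 0.0459447 -0.050481 ] [-0.69314597 -2.23051313  3.29913755] 42.1083
side batten 1323 z 0.0286 rect [44.6 32.2] [ 47.5 141.7] 0.1 lo [ 0.0211 -0.0357] hi [0.068  0.0985]
side red 642 z 0.0616 rect [63.1 99.9] [42.4 70. ] 42.8 lo [0.0291 0.1022] hi [0.0808 0.116 ]
side blue 583 z 0.1084 rect [94.2 46.6] [49.5 13.5] 3.9 lo [0.0716 0.0395] hi [0.1163 0.0523]
side fence 847 z 0.0502 rect [ 82.6 -45.2] [ 24.8 251.8] 0.3 lo [ 0.0706 -0.1679] hi [0.0945 0.0681]
scene batten 1020 z 0.0317 rect [43. 34.] [142.9  51. ] 89.9 lo [ 0.0179 -0.0352] hi [0.0679 0.1013]
scene red 325 z 0.0594 rect [ 54.2 110. ] [12.3 61.6] 88.2 lo [0.0266 0.1047] hi [0.0799 0.116 ]
scene blue 155 z 0.1055 rect [89.5 48.3] [44.5 11. ] 6.5 lo [0.0678 0.0428] hi [0.1097 0.0522]
scene fence 638 z 0.0531 rect [ 80.3 -42.5] [256.4  28.1] 89.7 lo [ 0.0675 -0.166 ] hi [0.0918 0.0741]
43.5
```

Both pushes ended at hard contact where expected (x 0.0094, y −0.0505), and the batten is square to the fence. Handing in.

```bash
python3 -c "
from plant import *
print(job_done())"
```

```text
the job is handed in; nothing more can be done
None
```

The job is handed in, verdict not shown: by my last camera check the red stop is down, the blue one is folded back, and the batten lies flat and square along the fence with its left end at the red stop.

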